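Unlatch the specimen tray and lock it out at its second hole

TASK

The steel tray of the slide holder is locked shut by a spring button pin: press the pin down flush, slide the tray out by its thumb tab, and let the pin come up by itself so that it pops into the second hole and locks the tray there. Be gentle: do not force the pin, the tray or the holder, keep the echinoid in its dish on the tray, and leave the other things on the bench where they are.

Things in the scene. Friction and masses are not known exactly. Their poses are not given: they have to be found in the camera images.
- holder: Slide holder fixed to the bench: dark steel base 130 x 260 x 8 mm (x, y, z); origin at the centre of its underside, z up. The tray slides out along the holder's +y. A level aluminium latch strip, 30 mm wide (x), 3 mm thick, runs along y over x = -40 mm. A grey dust hood, top 55 mm above the bench, covers x = 0 to 64, y = -130 to -25 mm.
- first_hole (a point): Centre of the strip's first hole (13 mm round) at the strip's top, 44 mm above the bench; fixed. The pin starts in it. The second such hole is in a keeper plate (32 mm wide, top 0.4 mm higher, same underside) clamped at a different place each time: 48 to 72 mm further along the holder's +y. It is not measured: feel for it, or see it from above.
- tray (a joint): Travel of the steel tray along the holder's +y, m: 0 shut (start), end stop 0.09. It slides stiffly (about 1.5 N, plus 0.4 N per 10 mm/s) and stays where left. With the pin up in a hole it has 1 mm of play either way, so when the pin pops into the second hole the tray stops dead and resists any further push.
- tab (a point): Middle of the face to push on: the flat -y face of the tray's upright steel thumb tab; moves with the tray. The tab stands across the strip, 47 to 80 mm above the bench, 40 mm wide (holder x), 8 mm thick (y). This point is 63.5 mm above the bench and 10 mm along +y from the pin's axis, at the same holder x. A leg beside the strip joins tab and tray.
- pin_top (a point): Tip of the spring button pin: upright 11 mm steel pin with a 45 degree conical head 5.5 mm high, carried by the tray just behind the tab (its -y side). Up in a hole, its tip is 7 mm above the strip's top (51 mm above the bench). Spring: 2 N when up, rising steadily to 5.2 N at flush. Moves with the pin.
- pin (a joint): How far the pin is down, m: 0 fully up, 0.007 tip flush with the strip, 0.010 under it, stop 0.012. With the tip flush (within 2 mm), pushing the tab with about 10 N makes the cone ride under the hole's edge; after 8 mm of tray travel the strip holds the pin down by itself. A pin that a finger still presses flush does not come up in the second hole and can ride past it.
- dish (a point): Centre of the tray floor inside the dish (an eight-sided rim 4 mm high, 33 mm wide inside) that holds the echinoid; moves with the tray.
- echinoid_mid (a point): Centre of the brown domed echinoid fossil, loose in the dish, 31 mm wide, 20 mm high; its origin half-way up.
- slide_box: Bystander: dull green slide box 87 x 80 x 35 mm, loose; origin under its centre.
- probe_pen: Bystander: steel probe pen 140 mm long, 9 mm thick, lying along its x; origin under its middle.
- tooth: Bystander: resin mammoth tooth replica 30 x 60 x 27 mm; origin under its centre.
- dust_brush: Bystander: dusting brush 150 mm long, lying along its x; origin under its middle.
- resin_jar: Bystander: amber jar 48 mm wide, 60 mm high; origin under its centre.
- loupe: Bystander: black hand loupe 38 mm wide, 30 mm high; origin under its centre.
Mind the look-alikes: they are no part of the job. What is shaped like the part that bears echinoid_mid but red is not meant.

How it is judged:
On the way:
1. the pin is under the strip and the tray has left its first hole (value of joint pin above 0.006 m and value of joint tray above 0.012 m), for 0.05 s.
At the end, for the whole second after the job is handed in: The pin is up in the second hole (within 2 mm of fully up, tray out by more than 35 mm) so that the tray is locked and at rest, with the echinoid still lying in its dish (within 12 mm of its centre, tilted less than 0.3 rad) (value of joint pin below 0.002 m and value of joint tray above 0.035 m and velocity of joint tray below 0.01 m/s and horizontal distance between echinoid_mid and dish below 0.012 m and angle between echinoid's own z axis and vertical below 0.3 rad); the robot touches nothing.
It fails at once if the robot pushes on the holder, its tray or its pin with more than 35 N (contact force between any of the arm, the fingers and holder above 35 N or contact force between any of the arm, the fingers and keeper above 35 N).
It fails at once if the echinoid leaves its dish (horizontal distance between echinoid_mid and dish above 0.02 m).
It fails at once if another thing on the bench is moved by more than 20 mm (distance of any of slide_box, probe_pen, tooth, dust_brush, resin_jar, loupe from where it was at the start of the episode above 0.02 m).
It also fails if it takes over 43 s, if anything falls off the work surface, if the arm or the gripper's body presses on something with over 40 N, if the wrist force passes 120 N, or if a joint passes its speed limit or range.

ROBOT

A 6-joint arm with a two-finger parallel gripper is mounted at the origin on the work surface. World frame = base frame: x ahead of the robot, y to its left, z up, the work surface at z = 0. Lengths are in m, angles in rad, forces in N, time in s.
With the tool pointing down it reaches from about 0.15 to 0.775 m from the base axis. Payload 6.1 kg.
Tool frame: the origin (TCP) lies midway between the tips of the shut fingers; the grasp point (between the pads) lies 19 mm behind it (r.hold_point_z is the distance from the TCP to the grasp point, in m); z points along the fingers, y is the line along which they close (so a half turn about z gives the same grasp; the last joint's range is limited). The gripper opens to 85 mm and grips with 20 to 120 N. Pads are 22 mm wide; open, the fingers measure 114 mm over their backs; the gripper's body (76 mm by 85 mm) begins 54 mm behind the grasp point. The pads swing forward as they close: fully open they stand 13 mm farther back than shut.
Start: joints at [1.278, 0.126, -0.04, 1.405, 0, 1.571], TCP at [0.152, 0.503, 0.231] pointing down, gripper open.
Joint ranges: [-2.72, 2.72], [-0.95, 1.95], [-1.27, 1.35], [-1.78, 2.02], [-1.46, 1.47], [-3.14, 3.14]. Speed limits (rad/s): [2.39, 2.39, 3.01, 3.14, 3.14, 3.14].

INTERFACE

Orientations are given as a unit quaternion [x, y, z, w].
In Python, from rig import r gives the robot as it stands. The module is installed in compiled form; this text tells all that it offers.
- The arm moves only by the tool play_rows, never from a script. Its argument "plan" is a list of rows, each a list of 5 numbers: the shift along the tool's x, y, z each as a share of 0.3 m, from -1 to 1, then the turn about the tool's z as a share of pi rad, from -1 to 1, then the opening, from 0 (shut) to 1 (fully open). A call has 1 to 20 rows; each row is the pose to reach, as a shift and turn from the pose commanded when the call began, along the tool's axes at that moment, turning the shorter way round; what a row does not reach only later rows make up. A row lasts 1/10 s, in which the tool goes at most 50 mm and 8.59 degrees, less where a joint would pass 70% of its speed; a pose out of reach is approached as far as the arm can. A call with a number of a shift or a turn outside -1 to 1 is refused whole. A call with a gripper value outside its range is refused whole. The fingers move at their own pace and stop on an object; "force" is the grip in N (left out, the last holds). Time passes only in rows, so rows that repeat a pose let the fingers close. It gives the time, the measured TCP pose, the force, the opening and the grip force at its end, in the units of the state.
- r.observe(): the state, without advancing time (a new reading comes with each control period).
- r.grab_frame(name): name is "side" or "top" or "wrist"; returns a dict with "img" (400x640x3 uint8, blue, green, red), "mtx" (3x3 intrinsics, pixels), "R" (3x3) and "t" (3): a world point X has camera coordinates R X + t. Camera axes: x right, y down, z forward; pixel columns grow to the right and rows downward; lengths in m; the calibration is good to about 2 mm. A picture is of the moment at which its call begins. There is no depth.
- r.job_done(): hands the job in; it is judged then, once.
Trained networks look in a picture, given as the dict that the camera call returned (one of the last four; its "shot" number tells which), for a name from the list of things; names that differ only in an ending like _2 or _b are one class to them, and where a whole thing is asked for, a point or a joint stands for the part that bears it (a point fixed in the world has none). Each returns a list of dicts, best first, with "p" (0 to 1); they miss things now and then, are a little off and sometimes report something else, mostly with a low value. They report only what shows in the picture. A call takes as long as a camera call. They do not tell look-alikes from the thing itself.
- r.recognise(picture, label): "rect" ([centre column, centre row, width, height] in pixels, round what is visible of it).
The state is a dict: "t": time; "joint_positions": joint angles; "qvel": joint speeds; "joint_torque": joint torques, N m; "eef_pos": TCP position; "orientation": TCP orientation; "ft_force": force on the tool from outside, world axes, zero at the start; "torque": the same for the moment, N m; "width": finger opening in m; "grasp_force": force on a finger pad.
Only numpy, scipy, OpenCV 4.12 (cv2) and the standard library are available. Lean on these libraries where they do the work, as an engineer would, in place of code of your own. Each camera call takes 0.05 s, during which the arm holds its last target. There are 200 camera calls.

## Working session

There is one attempt and no reset: what is moved stays moved. The work goes in short steps, Python scripts to look and compute and a tool call to move; the robot and the scene stay as the last step left them, time stands still between calls to the robot, and variables do not carry over. Pictures are saved under pics/ and viewed, at most 10 in all, crops included, and the job is handed in when it is done.

Besides the shell and the picture viewer there is one more tool, called after "Emit:" in YAML: its name, and indented under it one key for each argument. play_rows: Moves the arm, as the interface text tells. Its arguments: {"type":"object","properties":{"plan":{"type":"array"},"force":{"type":"number"}},"required":["plan"]}

```bash
mkdir -p pics
python3 - <<'E'
from rig import r
import cv2
s=r.observe();print(s['t'],s['eef_pos'],s['orientation'],s['width'],s['ft_force'])
for n in ("top","side"):
    p=r.grab_frame(n);cv2.imwrite(f"pics/{n}0.png",p["img"])
    print(n,p["mtx"].tolist(),p["R"].tolist(),p["t"].tolist())
    for l in ["holder","tab","pin_top","dish","echinoid_mid","first_hole"]:
        try: print(l,[(round(d["p"],2),[round(float(v)) for v in d["rect"]]) for d in r.recognise(p,l)[:3]])
        except Exception as e: print(l,e)
E
```

```text
0.0 [0.15139935 0.50226699 0.23051893] [ 1.45882164e-01  9.89301641e-01 -8.02629036e-04 -1.15939289e-04] 0.08527624048719849 [ 0.76263932 -0.001828    0.42642064]
top [[447.09801495305106, 0.0, 315.2237355344914], [0.0, 447.09801495305106, 197.43423217406468], [0.0, 0.0, 1.0]] [[0.0011816687959264255, -0.9999827044741401, -0.0057614591416996035], [-0.9838792179911616, -0.00013227578955749485, -0.1788341883092148], [0.17883033317632926, 0.005879902694793286, -0.9838623575888767]] [0.0274790177152454, 0.5791413112887335, 1.0420979474040457]
holder [(0.96, [298, 207, 106, 58])]
tab [(0.89, [312, 204, 55, 41])]
pin_top [(0.51, [373, 190, 10, 13])]
dish [(0.96, [312, 205, 51, 44])]
echinoid_mid [(0.59, [292, 197, 14, 12]), (0.55, [212, 199, 22, 23]), (0.49, [314, 127, 16, 7])]
first_hole [(0.9, [301, 206, 105, 57])]
side [[363.70107148050164, 0.0, 317.2431084678567], [0.0, 363.70107148050164, 200.58953593739224], [0.0, 0.0, 1.0]] [[-0.9947009321623874, -0.10181442974910075, 0.014278566109474769], [-0.06499739661963963, 0.5151537372372781, -0.8546297241748234], [0.07965798131980541, -0.8510290529149583, -0.5190415755088629]] [0.5996315637930321, 0.10470703924501701, 0.6824388494145397]
holder [(0.85, [332, 256, 87, 126])]
tab [(0.86, [334, 237, 64, 52])]
pin_top [(0.44, [334, 254, 82, 118]), (0.21, [316, 193, 14, 10])]
dish [(0.64, [333, 240, 61, 58]), (0.18, [332, 256, 85, 122])]
echinoid_mid [(0.91, [407, 345, 20, 24]), (0.75, [231, 235, 11, 15]), (0.57, [321, 254, 14, 14])]
first_hole [(0.96, [333, 257, 81, 122]), (0.43, [336, 239, 67, 50])]
```

Run:
```python
import cv2
a=cv2.imread("pics/top0.png")[130:270,190:430];b=cv2.imread("pics/side0.png")[170:370,200:440]
cv2.imwrite("pics/top0c.png",cv2.resize(a,None,fx=3.3,fy=3.3,interpolation=cv2.INTER_CUBIC))
cv2.imwrite("pics/side0c.png",cv2.resize(b,None,fx=3,fy=3,interpolation=cv2.INTER_CUBIC))
```

```text
(no output)
```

View pics/top0c.png

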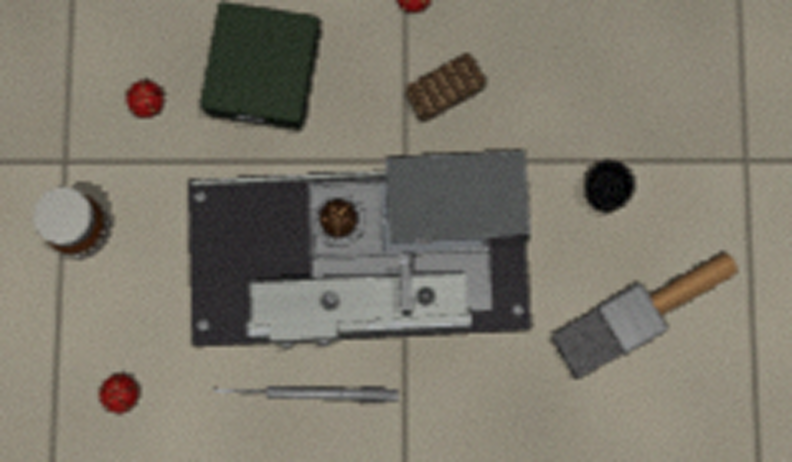

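View pics/side0c.png

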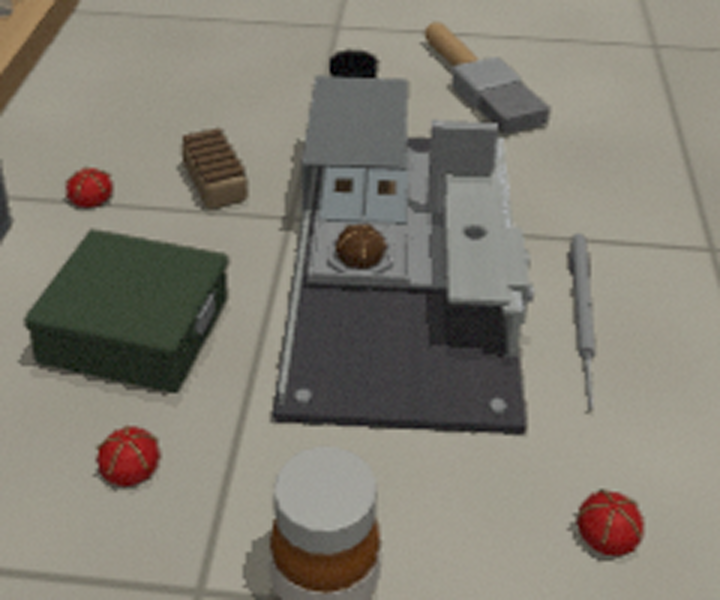

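The pictures show the holder with its +y pointing left in the top view. The pin is at about (319,220) px, behind the tab at (312,217). The second hole is at about (290,221) px. The brown echinoid sits in the tray dish at about (292,196) px. The three red domes, at (234,160), (226,249) and (315,130) px, are the look-alikes and lie on the bench.

```bash
cat > h.py <<'E'
import numpy as np
def unproj(p,uv,z):
    d=p["R"].T@np.linalg.inv(p["mtx"])@np.array([uv[0],uv[1],1.]);c=-p["R"].T@p["t"]
    return c+d*(z-c[2])/d[2]
def axes(q):
    from scipy.spatial.transform import Rotation as Ro
    return Ro.from_quat(q).as_matrix()
E
python3 - <<'E'
from rig import r
from h import *
p=r.grab_frame("top")
f=lambda u,v:(190+(u-1)/3.3,130+(v-1)/3.3)
for n,uv,z in [("pin",(426,296),.049),("hole2",(330,300),.044),("c_nw",(190,180),.008),("c_sw",(193,346),.008),("c_se",(530,330),.008),("screw_sw",(203,325),.008),("screw_se",(518,310),.008),("strip_sw",(249,335),.044),("strip_se",(470,326),.044),("strip_nw",(250,283),.044),("strip_ne",(467,273),.044),("dish",(338,217),.03)]:
    print(n,unproj(p,f(*uv),z).round(4))
s=r.observe();print(axes(s["orientation"]).round(3).tolist(),s["eef_pos"])
E
```

```text
pin [0.5254 0.0191 0.049 ]
hole2 [0.5231 0.0902 0.044 ]
c_nw [0.6215 0.2024 0.008 ]
c_sw [0.4924 0.1965 0.008 ]
c_se [ 0.5047 -0.0602  0.008 ]
screw_sw [0.5084 0.1893 0.008 ]
screw_se [ 0.5201 -0.0512  0.008 ]
strip_sw [0.497  0.1497 0.044 ]
strip_se [ 0.5038 -0.0133  0.044 ]
strip_nw [0.5357 0.1498 0.044 ]
strip_ne [ 0.5433 -0.0113  0.044 ]
dish [0.5882 0.0858 0.03  ]
[[-0.957, 0.289, 0.0], [0.289, 0.957, 0.0], [-0.0, 0.0, -1.0]] [0.15152807 0.50263712 0.23131501]
```

Emit:
play_rows:
  plan:
    - [-0.8,-0.54,0,0.39,0]
    - [-0.8,-0.54,0,0.39,0]
    - [-0.8,-0.54,0,0.39,0]
    - [-0.8,-0.54,0,0.39,0]
    - [-0.8,-0.54,0,0.39,0]
    - [-0.8,-0.54,0,0.39,0]
    - [-0.8,-0.54,0,0.39,0]
    - [-0.8,-0.54,0,0.39,0]
    - [-0.8,-0.54,0,0.39,0]
    - [-0.8,-0.54,0,0.39,0]

```text
t: 1.75
eef_pos: [0.3345, 0.2783, 0.2314]
orientation: [0.687, 0.726, 0.0, -0.0]
ft_force: [-0.1, -0.0, 0.1]
width: -0.0001
grasp_force: 0.0
```

Emit:
play_rows:
  plan:
    - [-0.78,0.577,0,0,0]
    - [-0.78,0.577,0,0,0]
    - [-0.78,0.577,0,0,0]
    - [-0.78,0.577,0,0,0]
    - [-0.78,0.577,0,0,0]
    - [-0.78,0.577,0,0,0]
    - [-0.78,0.577,0,0,0]
    - [-0.78,0.577,0,0,0]
    - [-0.78,0.577,0,0,0]

```text
t: 2.65
eef_pos: [0.5192, 0.0546, 0.2312]
orientation: [0.687, 0.726, -0.0, -0.0]
ft_force: [-1.0, 0.6, -0.4]
width: 0.0001
grasp_force: 0.0
```

Run:
```python
from rig import r
import cv2,pickle
from h import *
s=r.observe();print(s['t'],s['eef_pos'],s['width'],s['ft_force'],axes(s["orientation"]).round(3).tolist())
p=r.grab_frame("wrist");pickle.dump(p,open("w1.pkl","wb"));cv2.imwrite("pics/w1.png",p["img"])
```

```text
2.65 [0.51918153 0.05460478 0.23124007] 0.00012091664051683406 [-0.98336885  0.62364084 -0.35596271] [[-0.055, 0.998, -0.001], [0.998, 0.055, 0.0], [0.0, -0.001, -1.0]]
```

View pics/w1.png

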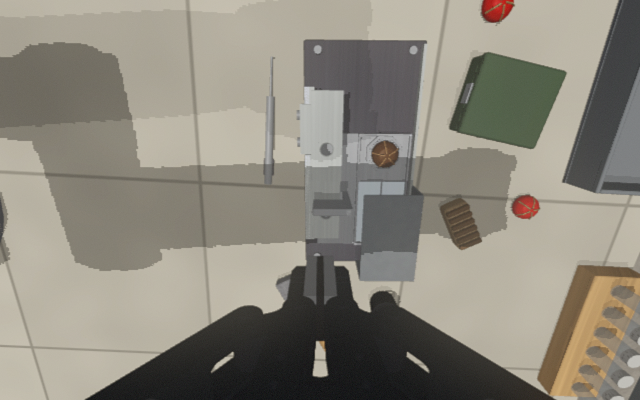

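The wrist view shows the second hole at about (327,149) px and the tab at about (331,203). The pin is half hidden behind the tab at about (326,215). The echinoid is in its dish at (385,153), and the only other domes are the red look-alikes at (497,8) and (526,207). I'll enlarge to confirm.

Run:
```python
import cv2,pickle
from h import *
p=pickle.load(open("w1.pkl","rb"))
c=p["img"][80:260,290:430];cv2.imwrite("pics/w1c.png",cv2.resize(c,None,fx=3.3,fy=3.3,interpolation=cv2.INTER_CUBIC))
print((-p["R"].T@p["t"]).round(4))
for n,uv,z in [("screwL",(318,49),.008),("screwR",(413,50),.008),("baseNW",(304,41),.008),("baseNE",(424,41),.008),("hole",(327,149),.0444)]: print(n,unproj(p,uv,z).round(4))
```

```text
[0.5145 0.1396 0.3733]
screwL [0.5097 0.191  0.008 ]
screwR [0.6094 0.1956 0.008 ]
baseNW [0.4947 0.1977 0.008 ]
baseNE [0.6196 0.2046 0.008 ]
hole [0.5246 0.0927 0.0444]
```

View pics/w1c.png

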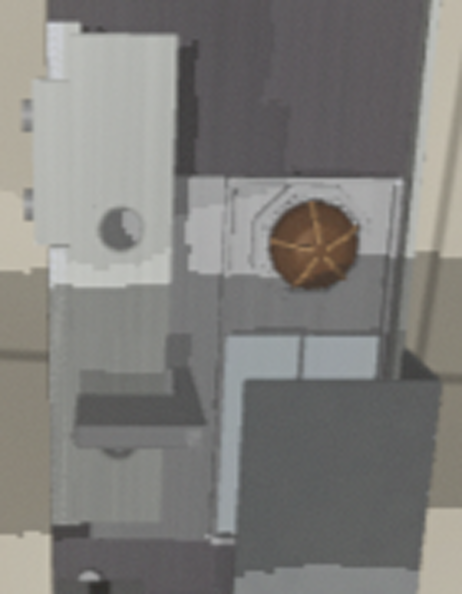

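Run:
```python
import pickle
from h import *
p=pickle.load(open("w1.pkl","rb"))
f=lambda u,v:(290+(u-1)/3.3,80+(v-1)/3.3)
for n,uv,z in [("tabface L",(75,446),.08),("tabface R",(200,444),.08),("tab front top L",(76,426),.08),("hole",(122,229),.0444),("pin bottom edge",(119,459),.046),("pin L",(104,450),.046),("pin R",(133,450),.046)]: print(n,unproj(p,f(*uv),z).round(4))
```

```text
tabface L [0.5131 0.032  0.08  ]
tabface R [0.5507 0.0347 0.08  ]
tab front top L [0.5131 0.0384 0.08  ]
hole [0.5242 0.0926 0.0444]
pin bottom edge [0.528  0.0156 0.046 ]
pin L [0.5227 0.0186 0.046 ]
pin R [0.5325 0.0191 0.046 ]
```

Emit:
play_rows:
  plan:
    - [-0.123,0.019,0.15,0,0]
    - [-0.123,0.019,0.3,0,0]
    - [-0.123,0.019,0.437,0,0]
    - [-0.123,0.019,0.437,0,0]
    - [-0.123,0.019,0.437,0,0]

```text
t: 3.2
eef_pos: [0.5269, 0.0182, 0.1011]
orientation: [0.687, 0.726, -0.0, -0.0]
ft_force: [0.3, 0.3, 0.8]
width: -0.0003
grasp_force: 0.0
```

Run:
```python
from rig import r
import cv2,pickle
import numpy as np
p=r.grab_frame("wrist");pickle.dump(p,open("w2.pkl","wb"))
q=r.grab_frame("side");pickle.dump(q,open("s2.pkl","wb"))
a=cv2.resize(p["img"][100:360,230:430],None,fx=2,fy=2,interpolation=cv2.INTER_CUBIC)
b=cv2.resize(q["img"][160:290,270:370],None,fx=4,fy=4,interpolation=cv2.INTER_CUBIC)
cv2.imwrite("pics/w2.png",np.hstack([a,b]))
print(r.observe()["eef_pos"])
```

```text
[0.52895114 0.01798662 0.10322023]
```

View pics/w2.png

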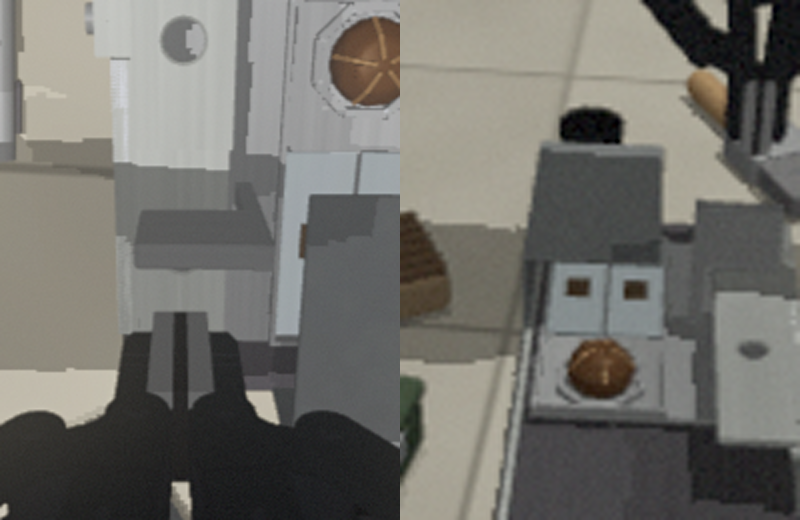

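Run:
```python
import pickle
from h import *
p=pickle.load(open("w2.pkl","rb"))
f=lambda u,v:(230+u/2,100+v/2)
for n,uv,z in [("tabface L",(134,268),.08),("tabface R",(272,267),.08),("tabtopfront L",(134,242),.08),("hole",(184,40),.0444),("pin edge",(183,272),.046),("tip",(181,312),.101),("tipL",(152,312),.101),("tipR",(210,312),.101)]: print(n,unproj(p,f(*uv),z).round(4))
print(p["mtx"][0,0],(-p["R"].T@p["t"]).round(4))
```

```text
tabface L [0.5132 0.0313 0.08  ]
tabface R [0.5521 0.0338 0.08  ]
tabtopfront L [0.5129 0.0392 0.08  ]
hole [0.5241 0.0922 0.0444]
pin edge [0.5281 0.0158 0.046 ]
tip [0.5266 0.0291 0.101 ]
tipL [0.5193 0.0287 0.101 ]
tipR [0.5339 0.0295 0.101 ]
313.62904639701355 [0.5222 0.1032 0.2431]
```

Emit:
play_rows:
  plan:
    - [0,0.017,0,0,0]
    - [0,0.017,0.05,0,0]
    - [0,0.017,0.1,0,0]
    - [0,0.017,0.15,0,0]
    - [0,0.017,0.15,0,0]
    - [0,0.017,0.15,0,0]

```text
t: 3.9
eef_pos: [0.5334, 0.0176, 0.0565]
orientation: [0.688, 0.726, 0.001, 0.001]
ft_force: [0.4, -0.1, 0.1]
width: 0.0
grasp_force: 0.0
```

Emit:
play_rows:
  plan:
    - [0,0,0.01,0,0]
    - [0,0,0.02,0,0]
    - [0,0,0.025,0,0]
    - [0,0,0.025,0,0]
    - [0,0,0.025,0,0]

```text
t: 4.4
eef_pos: [0.5333, 0.0175, 0.0483]
orientation: [0.688, 0.726, 0.001, 0.001]
ft_force: [1.9, -0.0, 2.9]
width: 0.0001
grasp_force: 1.5
```

Emit:
play_rows:
  plan:
    - [0,0,-0.01,0,0]
    - [0,-0.009,-0.01,0,0]
    - [0,-0.009,0.0,0,0]
    - [0,-0.009,0.006,0,0]
    - [0,-0.009,0.012,0,0]
    - [0,-0.009,0.012,0,0]

```text
t: 5.0
eef_pos: [0.5295, 0.0173, 0.0441]
orientation: [0.688, 0.726, -0.0, -0.0]
ft_force: [-1.3, -0.3, 4.5]
width: -0.0003
grasp_force: 2.4
```

Emit:
play_rows:
  plan:
    - [0.005,0,0.001,0,0]
    - [0.01,0,0.001,0,0]
    - [0.013,0,0.001,0,0]
    - [0.016,0,0.001,0,0]

```text
t: 5.4
eef_pos: [0.5294, 0.0211, 0.0441]
orientation: [0.688, 0.725, -0.001, 0.001]
ft_force: [-1.2, -4.8, 6.8]
width: 0.0003
grasp_force: 3.5
```

Emit:
play_rows:
  plan:
    - [0.002,0,0,0,0]
    - [0.004,0,0,0,0]
    - [0.006,0,0,0,0]

```text
t: 5.7
eef_pos: [0.5295, 0.0221, 0.0441]
orientation: [0.689, 0.725, -0.001, 0.002]
ft_force: [-1.3, -7.4, 6.3]
width: 0.0001
grasp_force: 4.6
```

Emit:
play_rows:
  plan:
    - [0.003,0,0,0,0]
    - [0.006,0,0,0,0]
    - [0.009,0,0,0,0]
    - [0.009,0,0,0,0]

```text
t: 6.1
eef_pos: [0.5294, 0.023, 0.0441]
orientation: [0.689, 0.725, -0.003, 0.003]
ft_force: [-0.9, -13.5, 7.0]
width: 0.0001
grasp_force: 7.6
```

Emit:
play_rows:
  plan:
    - [-0.012,0,0,0,0]
    - [-0.012,0,0.002,0,0]
    - [-0.012,0,0.004,0,0]
    - [-0.012,0,0.004,0,0]

```text
t: 6.5
eef_pos: [0.5295, 0.0225, 0.044]
orientation: [0.688, 0.725, -0.0, 0.001]
ft_force: [-5.7, -1.6, 15.0]
width: -0.0002
grasp_force: 8.7
```

Emit:
play_rows:
  plan:
    - [-0.003,0,-0.015,0,0]
    - [-0.003,0.01,-0.03,0,0]
    - [-0.003,0.01,-0.03,0,0]
    - [-0.003,0.01,-0.02,0,0]
    - [-0.003,0.01,-0.015,0,0]
    - [-0.003,0.01,-0.015,0,0]

```text
t: 7.1
eef_pos: [0.532, 0.0223, 0.0463]
orientation: [0.688, 0.726, -0.0, -0.001]
ft_force: [-0.3, 0.1, 0.1]
width: -0.0001
grasp_force: 0.0
```

Emit:
play_rows:
  plan:
    - [0,0,0.005,0,0]
    - [0,0,0.01,0,0]
    - [0,0,0.012,0,0]
    - [0,0,0.012,0,0]

```text
t: 7.5
eef_pos: [0.5325, 0.0223, 0.0441]
orientation: [0.688, 0.726, 0.0, 0.0]
ft_force: [-2.4, -0.0, 4.7]
width: -0.0001
grasp_force: 2.5
```

The finger met no pin at z = 46 mm, so I'll lift and look.

Emit:
play_rows:
  plan:
    - [-0.02,0,-0.1,0,0]
    - [-0.1,0,-0.2,0,0]
    - [-0.17,0,-0.25,0,0]
    - [-0.17,0,-0.25,0,0]
    - [-0.17,0,-0.25,0,0]

```text
t: 8.0
eef_pos: [0.5352, -0.0288, 0.1183]
orientation: [0.689, 0.725, 0.0, -0.0]
ft_force: [0.7, -0.1, 0.1]
width: -0.0002
grasp_force: 0.0
```

Run:
```python
from rig import r
import cv2,pickle
import numpy as np
p=r.grab_frame("wrist");pickle.dump(p,open("w3.pkl","wb"))
q=r.grab_frame("top");pickle.dump(q,open("t3.pkl","wb"))
a=cv2.resize(p["img"][20:220,260:380],None,fx=2.8,fy=2.8,interpolation=cv2.INTER_CUBIC)
b=cv2.resize(q["img"][190:240,260:350],None,fx=5,fy=5,interpolation=cv2.INTER_CUBIC)
o=np.zeros((560,336+450,3),np.uint8);o[:a.shape[0],:336]=a;o[:250,336:]=b
cv2.imwrite("pics/w3.png",o)
print(r.observe()["eef_pos"],r.observe()["ft_force"])
```

```text
[ 0.53451748 -0.02814002  0.11734829] [ 0.62968592  0.02579126 -0.16858372]
```

View pics/w3.png

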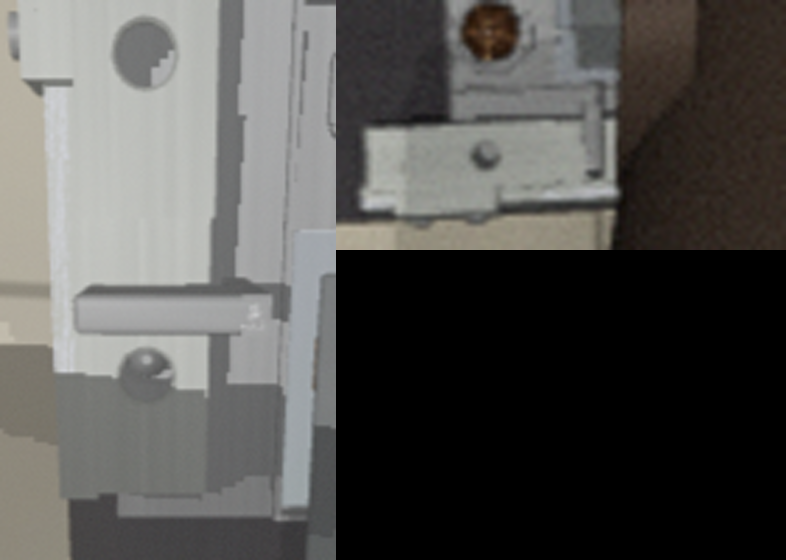

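Run:
```python
import pickle
from h import *
p=pickle.load(open("w3.pkl","rb"))
f=lambda u,v:(260+u/2.8,20+v/2.8)
for n,uv,z in [("hole1 top",(147,348),.044),("hole1 bot",(147,404),.044),("hole1 L",(118,376),.044),("hole1 R",(176,376),.044),("tip@51",(146,360),.051),("tip@44",(146,360),.044),("hole2L",(113,54),.0444),("hole2R",(177,54),.0444),("hole2T",(145,16),.0444),("hole2B",(145,90),.0444),("tabface L",(76,333),.08),("tabface R",(268,333),.08),("stripL",(60,440),.044),("stripR",(206,440),.044)]: print(n,unproj(p,f(*uv),z).round(4))
print((-p["R"].T@p["t"]).round(4))
```

```text
hole1 top [0.5273 0.028  0.044 ]
hole1 bot [0.528  0.0143 0.044 ]
hole1 L [0.5205 0.0209 0.044 ]
hole1 R [0.5348 0.0216 0.044 ]
tip@51 [0.5273 0.0261 0.051 ]
tip@44 [0.5272 0.0251 0.044 ]
hole2L [0.5171 0.0915 0.0444]
hole2R [0.5311 0.0922 0.0444]
hole2T [0.5238 0.0992 0.0444]
hole2B [0.5244 0.0847 0.0444]
tabface L [0.5135 0.035  0.08  ]
tabface R [0.5522 0.037  0.08  ]
stripL [0.5065 0.004  0.044 ]
stripR [0.5432 0.0059 0.044 ]
[0.5307 0.0562 0.2604]
```

The tray has moved about 3.5 mm. The pin's cone is caught flush under the edge of the first hole at (0.528, 0.021). From here I can push on the tab alone.

Emit:
play_rows:
  plan:
    - [0.05,-0.01,0.1,0,0]
    - [0.1,-0.01,0.183,0,0]
    - [0.14,-0.01,0.183,0,0]
    - [0.16,-0.01,0.183,0,0]
    - [0.17,-0.01,0.183,0,0]
    - [0.172,-0.01,0.183,0,0]

```text
t: 8.7
eef_pos: [0.53, 0.0226, 0.0645]
orientation: [0.688, 0.726, -0.0, 0.001]
ft_force: [-0.3, -1.8, -1.5]
width: -0.0002
grasp_force: 1.2
```

Emit:
play_rows:
  plan:
    - [0.003,0,0,0,0]
    - [0.006,0,0,0,0]
    - [0.009,0,0,0,0]
    - [0.012,0,0,0,0]

```text
t: 9.1
eef_pos: [0.5299, 0.0232, 0.0645]
orientation: [0.689, 0.725, -0.002, 0.003]
ft_force: [-0.9, -13.3, 1.9]
width: -0.0004
grasp_force: 6.9
```

Emit:
play_rows:
  plan:
    - [0.002,0,0,0,0]
    - [0.004,0,0,0,0]
    - [0.004,0,0,0,0]

```text
t: 9.4
eef_pos: [0.5299, 0.0234, 0.0645]
orientation: [0.689, 0.724, -0.002, 0.003]
ft_force: [-0.6, -15.8, 1.0]
width: 0.0004
grasp_force: 7.8
```

Emit:
play_rows:
  plan:
    - [0.002,0,0,0,0]
    - [0.004,0,0,0,0]
    - [0.004,0,0,0,0]
    - [0.004,0,0,0,0]

```text
t: 9.8
eef_pos: [0.5299, 0.0236, 0.0646]
orientation: [0.69, 0.724, -0.003, 0.004]
ft_force: [-0.8, -20.1, 2.8]
width: -0.0003
grasp_force: 9.6
```

The push reached 20 N and the tray did not ride out, so the pin is not quite flush. I'll back off and press the pin with the middle of one pad.

Emit:
play_rows:
  plan:
    - [-0.025,0.007,0,0,0]
    - [-0.025,0.007,0,0,0]
    - [-0.025,0.007,0.03,0,0]
    - [-0.025,0.007,0.05,0,0]
    - [-0.025,0.007,0.057,0,0]
    - [-0.025,0.007,0.057,0,0]

```text
t: 10.4
eef_pos: [0.5311, 0.0217, 0.0457]
orientation: [0.688, 0.726, -0.0, -0.001]
ft_force: [0.3, -0.6, -0.2]
width: 0.0
grasp_force: 0.0
```

Emit:
play_rows:
  plan:
    - [0,0,0.005,0,0]
    - [0,0,0.008,0,0]
    - [0,0,0.008,0,0]

```text
t: 10.7
eef_pos: [0.5318, 0.0215, 0.0444]
orientation: [0.688, 0.726, 0.0, 0.0]
ft_force: [-0.3, 1.3, 2.2]
width: 0.0
grasp_force: 1.1
```

Emit:
play_rows:
  plan:
    - [0,0,0.003,0,0]
    - [0,0,0.003,0,0]

```text
t: 10.9
eef_pos: [0.532, 0.0215, 0.0441]
orientation: [0.688, 0.726, 0.0, 0.0]
ft_force: [-3.0, -0.1, 7.0]
width: -0.0002
grasp_force: 3.4
```

Emit:
play_rows:
  plan:
    - [-0.01,-0.012,-0.1,0,0]
    - [-0.15,-0.012,-0.12,0,0]
    - [-0.28,-0.012,-0.12,0,0]
    - [-0.28,-0.012,-0.12,0,0]
    - [-0.28,-0.012,-0.12,0,0]

```text
t: 11.4
eef_pos: [0.5324, -0.0635, 0.0791]
orientation: [0.689, 0.725, 0.0, -0.0]
ft_force: [-0.6, 0.2, -0.9]
width: -0.0004
grasp_force: 0.0
```

Run:
```python
from rig import r
import cv2,pickle
import numpy as np
from h import *
p=r.grab_frame("wrist");pickle.dump(p,open("w4.pkl","wb"))
K=p["mtx"]
c=p["R"]@np.array([.528,.0212,.044])+p["t"];u,v=(K@c)[:2]/c[2];u,v=int(u),int(v);print(u,v)
y0,x0=max(v-75,0),max(u-50,0)
a=cv2.resize(p["img"][y0:y0+110,x0:x0+110],None,fx=5.4,fy=5.4,interpolation=cv2.INTER_CUBIC)
cv2.imwrite("pics/w4.png",a);print(x0,y0,(-p["R"].T@p["t"]).round(4),r.observe()["eef_pos"])
```

```text
319 101
269 26 [0.528  0.0216 0.2211] [ 0.53231032 -0.062724    0.07896486]
```

View pics/w4.png

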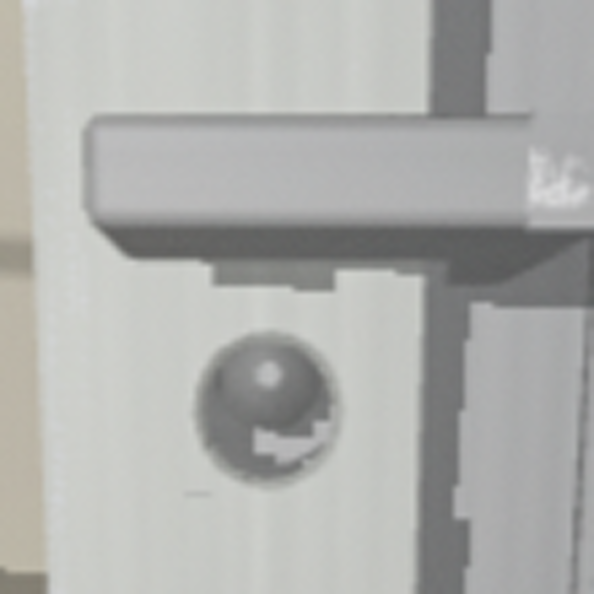

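The close-up shows the cone tip at crop (268,372) and the hole centre at (268,410). The tray is therefore out by about 3.4 mm with the tip flush and the cone on the hole's edge. It only needs a somewhat firmer push in small steps, kept well below 35 N.

Emit:
play_rows:
  plan:
    - [0.12,0.007,0.0,0,0]
    - [0.2,0.007,0.063,0,0]
    - [0.26,0.007,0.063,0,0]
    - [0.281,0.007,0.063,0,0]
    - [0.281,0.007,0.063,0,0]

```text
t: 11.95
eef_pos: [0.529, 0.0219, 0.0594]
orientation: [0.687, 0.726, -0.002, 0.0]
ft_force: [-1.9, -3.6, -2.4]
width: -0.0002
grasp_force: 1.6
```

Emit:
play_rows:
  plan:
    - [0.004,0,0,0,0]
    - [0.008,0,0,0,0]
    - [0.012,0,0,0,0]
    - [0.016,0,0,0,0]
    - [0.019,0,0,0,0]
    - [0.021,0,0,0,0]
    - [0.021,0,0,0,0]

```text
t: 12.65
eef_pos: [0.5288, 0.0247, 0.0595]
orientation: [0.689, 0.725, -0.003, 0.002]
ft_force: [-0.4, -13.5, -4.9]
width: 0.0
grasp_force: 6.6
```

Emit:
play_rows:
  plan:
    - [0.003,0,0,0,0]
    - [0.006,0,0,0,0]
    - [0.006,0,0,0,0]

```text
t: 12.95
eef_pos: [0.5289, 0.0289, 0.0598]
orientation: [0.688, 0.725, -0.001, -0.0]
ft_force: [-2.1, -4.1, -3.2]
width: 0.0001
grasp_force: 2.1
```

The cone rode under the edge, with the tray now out by about 10 mm. I'll push steadily towards the second hole and stop short of it.

Emit:
play_rows:
  plan:
    - [0.008,0,0,0,0]
    - [0.016,0,0,0,0]
    - [0.024,0,0,0,0]
    - [0.032,0,0,0,0]
    - [0.04,0,0,0,0]
    - [0.048,0,0,0,0]
    - [0.056,0,0,0,0]
    - [0.064,0,0,0,0]
    - [0.072,0,0,0,0]
    - [0.08,0,0,0,0]
    - [0.088,0,0,0,0]
    - [0.096,0,0,0,0]
    - [0.104,0,0,0,0]
    - [0.112,0,0,0,0]
    - [0.12,0,0,0,0]
    - [0.128,0,0,0,0]
    - [0.136,0,0,0,0]
    - [0.144,0,0,0,0]
    - [0.15,0,0,0,0]
    - [0.15,0,0,0,0]

```text
t: 14.95
eef_pos: [0.527, 0.0748, 0.0601]
orientation: [0.688, 0.726, -0.0, -0.0]
ft_force: [-1.3, -3.0, -1.8]
width: 0.0001
grasp_force: 1.3
```

Emit:
play_rows:
  plan:
    - [0.003,0,0,0,0]
    - [0.006,0,0,0,0]
    - [0.009,0,0,0,0]
    - [0.012,0,0,0,0]
    - [0.015,0,0,0,0]
    - [0.018,0,0,0,0]
    - [0.021,0,0,0,0]
    - [0.024,0,0,0,0]
    - [0.027,0,0,0,0]
    - [0.03,0,0,0,0]
    - [0.033,0,0,0,0]

```text
t: 16.05
eef_pos: [0.5278, 0.0854, 0.061]
orientation: [0.688, 0.726, 0.001, 0.0]
ft_force: [0.1, -0.2, 0.1]
width: -0.0002
grasp_force: 0.0
```

Emit:
play_rows:
  plan:
    - [0.002,0,0,0,0]
    - [0.004,0,0,0,0]
    - [0.006,0,0,0,0]
    - [0.008,0,0,0,0]

```text
t: 16.45
eef_pos: [0.5269, 0.0869, 0.0605]
orientation: [0.688, 0.725, 0.0, 0.0]
ft_force: [1.1, -0.0, 0.3]
width: -0.0001
grasp_force: 0.3
```

Emit:
play_rows:
  plan:
    - [0.002,0,0,0,0]
    - [0.004,0,0,0,0]
    - [0.006,0,0,0,0]

```text
t: 16.75
eef_pos: [0.5267, 0.0885, 0.0603]
orientation: [0.688, 0.725, -0.0, 0.0]
ft_force: [1.1, -2.5, 0.8]
width: -0.0004
grasp_force: 0.9
```

Emit:
play_rows:
  plan:
    - [0.002,0,0,0,0]
    - [0.004,0,0,0,0]

```text
t: 16.95
eef_pos: [0.5267, 0.0897, 0.0604]
orientation: [0.688, 0.725, -0.0, 0.0]
ft_force: [0.5, -1.8, 0.6]
width: -0.0001
grasp_force: 0.9
```

Emit:
play_rows:
  plan:
    - [0.002,0,0,0,0]
    - [0.004,0,0,0,0]

```text
t: 17.15
eef_pos: [0.5266, 0.0904, 0.0604]
orientation: [0.688, 0.725, -0.0, 0.001]
ft_force: [1.0, -6.6, 1.2]
width: 0.0
grasp_force: 3.1
```

Emit:
play_rows:
  plan:
    - [0.002,0,0,0,0]
    - [0.004,0,0,0,0]
    - [0.004,0,0,0,0]

```text
t: 17.45
eef_pos: [0.5266, 0.0905, 0.0604]
orientation: [0.689, 0.725, -0.001, 0.002]
ft_force: [1.3, -8.1, 1.4]
width: -0.0004
grasp_force: 4.4
```

Emit:
play_rows:
  plan:
    - [-0.05,0,0,0,0]
    - [-0.1,0,-0.05,0,0]
    - [-0.2,0,-0.1,0,0]
    - [-0.29,0,-0.1,0,0]
    - [-0.29,0,-0.1,0,0]
    - [-0.29,0,-0.1,0,0]

```text
t: 18.05
eef_pos: [0.5307, 0.0049, 0.0901]
orientation: [0.689, 0.725, 0.0, -0.001]
ft_force: [-0.4, -0.2, -0.3]
width: 0.0
grasp_force: 0.0
```

Run:
```python
from rig import r
import cv2,pickle
import numpy as np
p=r.grab_frame("wrist");pickle.dump(p,open("w5.pkl","wb"))
K=p["mtx"]
c=p["R"]@np.array([.5242,.0922,.0444])+p["t"];u,v=(K@c)[:2]/c[2];u,v=int(u),int(v)
y0,x0=max(v-75,0),max(u-50,0)
a=cv2.resize(p["img"][y0:y0+120,x0:x0+150],None,fx=4.8,fy=4.8,interpolation=cv2.INTER_CUBIC)
cv2.imwrite("pics/w5.png",a);print(u,v,x0,y0,(-p["R"].T@p["t"]).round(4),r.observe()["eef_pos"])
```

```text
316 96 266 21 [0.5263 0.0898 0.2322] [0.53062266 0.0054447  0.08993851]
```

View pics/w5.png

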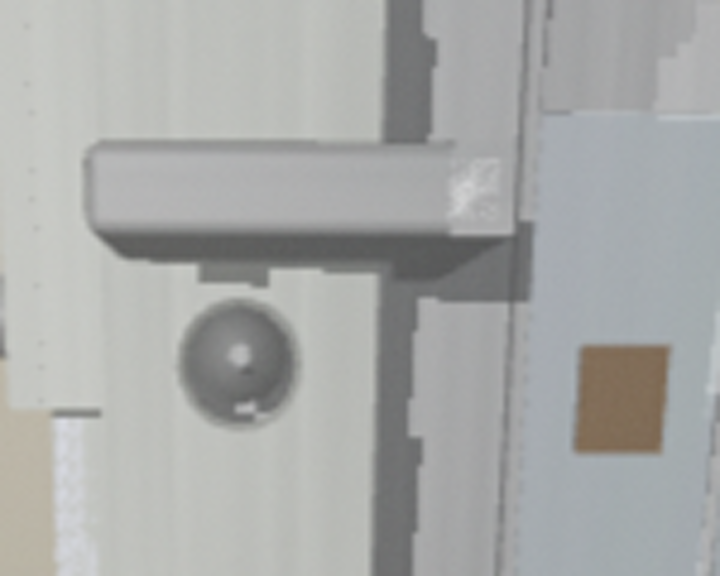

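The pin tip at crop (240,354) is about 1 mm from the hole centre at (240,364), which is within the play. I'll check its height by parallax from a second view.

Emit:
play_rows:
  plan:
    - [-0.16,0,-0.05,0,0]
    - [-0.2,0,-0.05,0,0]
    - [-0.2,0,-0.05,0,0]
    - [-0.2,0,-0.05,0,0]

```text
t: 18.5
eef_pos: [0.5338, -0.0538, 0.1047]
orientation: [0.688, 0.726, 0.0, -0.001]
ft_force: [-0.4, -0.7, -0.1]
width: -0.0002
grasp_force: 0.0
```

Run:
```python
from rig import r
import cv2,pickle
import numpy as np
p=r.grab_frame("wrist");pickle.dump(p,open("w6.pkl","wb"))
K=p["mtx"]
c=p["R"]@np.array([.5242,.0922,.0444])+p["t"];u,v=(K@c)[:2]/c[2];u,v=int(u),int(v)
y0,x0=max(v-70,0),max(u-40,0)
a=cv2.resize(p["img"][y0:y0+120,x0:x0+150],None,fx=4.8,fy=4.8,interpolation=cv2.INTER_CUBIC)
cv2.imwrite("pics/w6.png",a);print(u,v,x0,y0,(-p["R"].T@p["t"]).round(4),r.observe()["eef_pos"])
```

```text
316 -16 276 0 [0.5294 0.0311 0.2469] [ 0.5337733  -0.05351872  0.10469739]
```

View pics/w6.png

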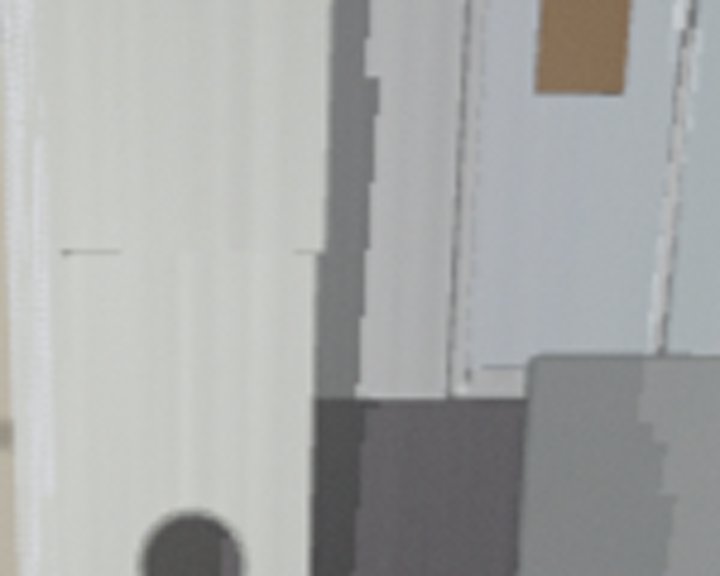

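Emit:
play_rows:
  plan:
    - [0.113,0,0.05,0,0]
    - [0.113,0,0.05,0,0]
    - [0.113,0,0.05,0,0]

```text
t: 18.85
eef_pos: [0.5318, -0.0193, 0.0897]
orientation: [0.687, 0.726, -0.0, -0.001]
ft_force: [-0.8, -0.2, -0.0]
width: -0.0003
grasp_force: 0.0
```

Run:
```python
from rig import r
import cv2,pickle
import numpy as np
p=r.grab_frame("wrist");pickle.dump(p,open("w7.pkl","wb"))
for l in ("echinoid_mid",):print([(round(d["p"],2),[round(float(v)) for v in d["rect"]]) for d in r.recognise(p,l)[:3]])
K=p["mtx"]
c=p["R"]@np.array([.5242,.0922,.0444])+p["t"];u,v=(K@c)[:2]/c[2];u,v=int(u),int(v)
y0,x0=max(v-50,0),max(u-40,0)
a=cv2.resize(p["img"][y0:y0+90,x0:x0+80],None,fx=6,fy=6,interpolation=cv2.INTER_CUBIC)
t=r.grab_frame("top")
print([(round(d["p"],2),[round(float(v)) for v in d["rect"]]) for d in r.recognise(t,"echinoid_mid")[:3]])
b=cv2.resize(t["img"][175:235,245:325],None,fx=3.7,fy=3.7,interpolation=cv2.INTER_CUBIC)
o=np.zeros((540,480+296,3),np.uint8);o[:a.shape[0],:480]=a;o[:b.shape[0],480:480+b.shape[1]]=b
cv2.imwrite("pics/w7.png",o);print(u,v,x0,y0,(-p["R"].T@p["t"]).round(4))
```

```text
[(0.71, [634, 173, 11, 34])]
[(0.59, [228, 249, 12, 12]), (0.56, [234, 159, 12, 16]), (0.42, [278, 208, 66, 53])]
317 48 277 0 [0.5272 0.0658 0.2317]
```

View pics/w7.png

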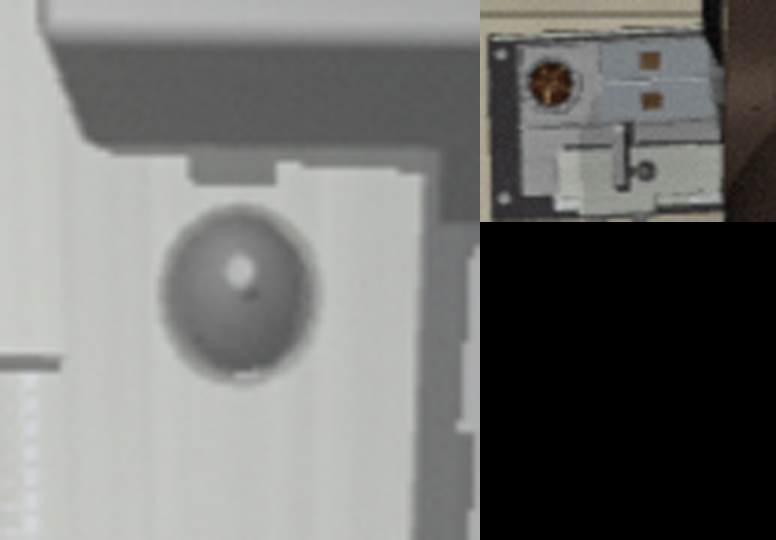

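The hole is now filled by the pin. Its tip has shifted about 2 mm off the hole centre, as expected for a pin standing about 7 mm up. The echinoid is centred in its dish at (550,83) of the inset. The arm is clear, so I'm handing in.

```bash
python3 -c "
from rig import r
print(r.job_done())"
```

```text
the job is handed in; nothing more can be done
None
```

I handed the job in at about 19 s of the 43 s allowed; the hand-in returned no verdict. The last views show the pin up in the second hole, the tray resisting a gentle 8 N push, the echinoid centred in its dish and the arm clear, and the tab push peaked at a measured 20 N against the 35 N limit.

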